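# Hold a needle carton in the corner of the code reader

### The arm

A 6-joint arm with a two-finger parallel gripper is mounted at the origin on a cart in front of the work surface, level with it; the furniture and walls round the work are solid. World frame = base frame: x ahead of the robot, y to its left, z up, the work surface at z = 0. Lengths are in m, angles in degrees, forces in N, time in s.
With the tool pointing down it reaches from about 0.375 to 0.9 m from the base axis. Payload 3.1 kg.
Tool frame: the origin (TCP) lies at the very end of the fingers, on their centre line; the grasp point (between the pads) lies 19 mm behind it; z points along the fingers, y is the line along which they close (so a half turn about z gives the same grasp; the last joint's range is limited). The gripper opens to 87 mm and grips with 3 to 60 N. Pads are 19 mm wide; open, the fingers measure 117 mm over their backs; the gripper's body (75 mm by 190 mm) begins 51 mm behind the grasp point.
Start: joints at [66.95, 30.224, 82.088, -0, 67.689, -10.227], TCP at [0.139, 0.609, 0.223] pointing down, gripper open.
Joint ranges: [-176.69, 176.69], [-43.24, 126.21], [12.49, 139.97], [-82, 262], [0, 151.66], [-163.58, 163.58]. Speed limits (degrees/s): [159.86, 159.86, 180, 180, 180, 180].

### API

Orientations are given as a 3x3 rotation matrix whose columns are the frame's x, y, z axes.
In Python, from rig import bot, imaging gives the robot as it stands.
- The arm moves only by the tool drive_tool, never from a script. Its argument "deltas" is text: rows parted by semicolons, each of 5 numbers parted by spaces: the finger opening in mm, from 0 to 87, then the shift along the world's x, y, z in mm, then the turn about the world's z in rad. In form: jaw dx dy dz twist; .... A call has 1 to 12 rows; each row is the pose to reach, as a shift and turn from the pose commanded when the call began; what a row does not reach only later rows make up. A row lasts 1/10 s, in which the tool goes at most 50 mm and 8.59 degrees, less where a joint would pass 70% of its speed; a pose out of reach is approached as far as the arm can. A call with a gripper value outside its range is refused whole. The fingers move at their own pace and stop on an object; the grip force is fixed at half the most. Time passes only in rows, so rows that repeat a pose let the fingers close. It gives the time, the measured TCP pose, the force, the opening and the grip force at its end, in the units of the state.
- bot.read_state(): the state, without advancing time (a new reading comes with each control period).
- imaging.capture(name): name is "scene" or "side" or "wrist"; returns the picture (384x512x3 uint8, red, green, blue); there is no depth.
- imaging.camera_model(name): a dict with "fx", "fy", "cx", "cy" (pixels), "T" (4x4, takes a point from camera to world coordinates). Camera axes: x right, y down, z forward; pixel columns grow to the right and rows downward; lengths in m; the calibration is good to about 2 mm. The wrist camera is an equidistant fisheye: a pixel r from the principal point sees the ray r / f radians off the axis. A picture is of the moment at which its call begins: read the wrist's pose just before it. camera_model takes no time and is no camera call; for the wrist camera it gives the pose at the moment of the call.
- bot.hand_in(): hands the job in; it is judged then, once.
The state is a dict: "time_s": time; "joint_positions": joint angles; "qvel": joint speeds; "tau": joint torques, N m; "position": TCP position; "tcp_rot": TCP orientation; "force": force on the tool from outside, world axes, zero at the start; "moment": the same for the moment, N m; "opening": opening from 0.0 (shut) to 1.0 (fully open); "grasp_force": force on a finger pad.
Only numpy, scipy, OpenCV 4.12 (cv2) and the standard library are available. Lean on these libraries where they do the work, as an engineer would, in place of code of your own. Each camera call takes 0.05 s, during which the arm holds its last target. There are 200 camera calls.

### The job

The navy needle carton has toppled onto its side. Stand it upright on one of its small ends on the code-reading station's plate, push it snugly into the corner so that it sits square and touches both metal stops, and finish while still holding it pressed against both; do not let go. Press firmly but do not crush it, and leave the other things on the desk where they are.

Things in the scene. Friction and masses are not known exactly. Their poses are not given: they have to be found in the camera images.
- carton: Navy needle carton, rigid block 66 x 118 x 46 mm along its x, y, z, about 0.12 kg. Origin: centre of a broad 66 x 118 face; the block spans x -33..33, y -59..59, z 0..46 mm. It starts lying on a long narrow side: x axis straight down, y axis (118 mm length) level; then 66 mm high, 46 mm wide. Standing on an end (either one) its y axis is vertical and it is 118 mm tall.
- carton_mid (a point): The centre of the carton block (axes as carton).
- station: Code-reading station, fixed to the desk: grey plate 180 x 180 mm, upper face 10 mm above the desk; aluminium stops along its +x and +y edges make a square corner, black reader behind the +x stop. Origin: centre of the plate's underside, on the desk; axes along its edges, z up. Inner faces of the stops at x = 55 mm and y = 55 mm; plate free for the carton from -90 to 55 mm in x and y.
- far_stop: The stop on the station's +x side (same origin and axes as station): rigid, inner face at x = 55 mm, from y = -56 to 62 mm, 50 mm high above the plate, 12 mm thick; behind it the reader reaches back to x = 107 mm, 56 mm above the desk.
- side_stop: The stop on the station's +y side (same origin and axes as station): rigid, inner face at y = 55 mm, from x = -66 to 52 mm, 50 mm high above the plate, 12 mm thick. Plate and stops are smooth (friction about 0.3), yet rubbing on one takes up part of a push on the other; 5 to 20 N on each stop is about right, over 60 N crushes the carton.
- corner (a point): The point where the inner faces of the two stops meet the plate's upper face (55, 55, 10 mm in the station's frame).
- spray_bottle: White spray bottle, 57 mm across, 187 mm tall, loose; origin at the centre of its foot. Leave alone.
- kidney_dish: White kidney dish, 106 x 230 x 44 mm, loose; origin at the centre of its underside. Leave alone.
- small_sharps_bin: Small yellow sharps bin with a red lid, 197 x 153 x 106 mm, loose; origin at the centre of its underside. Leave alone.
- strip_box: Small red and blue carton, 26 x 70 x 16 mm, loose; origin at the centre of its underside. Leave alone.
- vial_purple: Vial with purple cap, 16 mm across, 38 mm tall, loose; origin at the centre of its foot. Leave alone.
- vial_grey: Vial with grey cap, 16 mm across, 36 mm tall, loose; origin at the centre of its foot. Leave alone.

How it is judged (in metres and radians):
On the way:
1. the carton has been turned upright on an end (angle between the y axis of carton and the z axis of station, either way round below 0.08 rad), for 0.2 s.
At the end, for the whole second after the job is handed in: The carton stands on one end on the plate (upright and square to the stops within 0.08 rad, its centre 66 to 72 mm above the desk), inside the corner, still, touched by the robot, and pressed on each of the two stops with more than 1 N, through the last second (angle between the y axis of carton and the z axis of station, either way round below 0.08 rad and (angle between the x axis of carton and the x axis of station, either way round below 0.08 rad or angle between the x axis of carton and the y axis of station, either way round below 0.08 rad) and z of carton_mid in the frame of station between 0.066 and 0.072 m and x of carton_mid in the frame of station above 0 m and y of carton_mid in the frame of station above 0 m and contact force between carton and far_stop above 1 N and contact force between carton and side_stop above 1 N and contact force between any of the fingers, the arm and carton above 0.5 N and linear speed of carton below 0.02 m/s); the arm keeps its last pose, push and grip.
It fails at once if the carton is crushed against a stop (over 60 N) (contact force between carton and far_stop above 60 N or contact force between carton and side_stop above 60 N).
It fails at once if one of the other loose things is moved more than 40 mm or tipped over (distance of any of spray_bottle, kidney_dish, small_sharps_bin, strip_box, vial_purple, vial_grey from where it was at the start of the episode above 0.04 m or angle between any of spray_bottle, kidney_dish, small_sharps_bin, strip_box, vial_purple, vial_grey's own z axis and vertical above 0.6 rad).
It also fails if it takes over 53 s, if anything falls off the work surface, if the arm or the gripper's body presses on something with over 40 N, if the wrist force passes 120 N, or if a joint passes its speed limit or range.

## Working session

There is one attempt and no reset: what is moved stays moved. The work goes in short steps, Python scripts to look and compute and a tool call to move; the robot and the scene stay as the last step left them, time stands still between calls to the robot, and variables do not carry over. Pictures are saved under pics/ and viewed, at most 10 in all, crops included, and the job is handed in when it is done.

Besides the shell and the picture viewer there is one more tool, called after "Emit:" by a JSON object that holds its "op" and its "data", one argument or row to a line. drive_tool: Moves the arm, as the interface text tells. Its arguments: {"type":"object","properties":{"deltas":{"type":"string"}},"required":["deltas"]}

```bash
mkdir -p pics; python3 - <<'E'
from rig import bot, imaging
import cv2,numpy as np
s=bot.read_state(); print(s)
for n in ("scene","side"):
    im=imaging.capture(n); cv2.imwrite(f"pics/{n}0.png",im[:,:,::-1]); m=imaging.camera_model(n); print(n,m)
E
```

```text
{'time_s': 0.0, 'joint_positions': array([ 6.69507603e+01,  3.02811459e+01,  8.21564939e+01, -2.03025617e-03,
        6.76885495e+01, -1.02288004e+01]), 'qvel': array([-0.03439225,  0.04356967, -0.01111239, -0.0616552 ,  0.05632544,
        0.10258739]), 'tau': array([-2.68486758e-05, -4.40036952e+01, -1.76594889e+01,  6.33665244e-02,
        5.80061821e-02, -1.61504186e-04]), 'position': array([0.13839014, 0.60873265, 0.22154766]), 'tcp_rot': array([[-9.75073102e-01,  2.21882296e-01, -8.32130145e-04],
       [ 2.21883566e-01,  9.75071035e-01, -2.03943023e-03],
       [ 3.58872539e-04, -2.17322957e-03, -9.99997574e-01]]), 'force': array([ 1.2164047, -0.6514901,  0.4246873]), 'moment': array([ 0.01131336,  0.02568983, -0.00566371]), 'grasp_force': 0.0, 'opening': 1.0053844803084182}
scene {'fx': 374.932272923958, 'fy': 374.932272923958, 'cx': 252.1569504055946, 'cy': 194.97575155056978, 'T': array([[ 0.75790093, -0.4531708 ,  0.4692786 ,  0.06841278],
       [-0.65231135, -0.5168138 ,  0.55443069, -0.58365709],
       [-0.00872215, -0.7263193 , -0.68730212,  0.8369313 ],
       [ 0.        ,  0.        ,  0.        ,  1.        ]])}
side {'fx': 451.75347725210224, 'fy': 451.75347725210224, 'cx': 258.2893091950371, 'cy': 189.15381506578208, 'T': array([[ 0.97247771, -0.06832498,  0.22275278,  0.29207105],
       [-0.23198778, -0.37278049,  0.89845221, -1.18115113],
       [ 0.02165116, -0.92540067, -0.37837128,  0.56890775],
       [ 0.        ,  0.        ,  0.        ,  1.        ]])}
```

View pics/scene0.png

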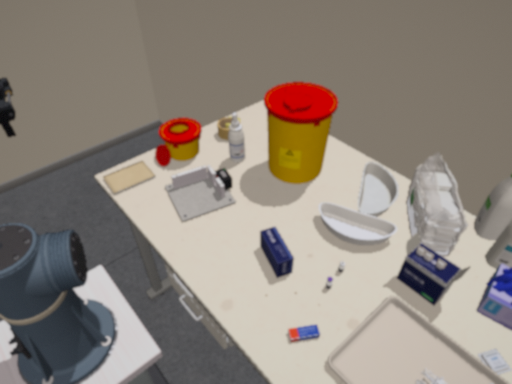

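View pics/side0.png

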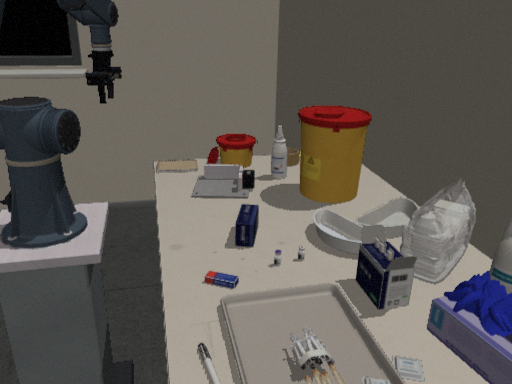

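```bash
python3 - <<'E'
import cv2,numpy as np
a=cv2.imread("pics/scene0.png");b=cv2.imread("pics/side0.png")
z=lambda im,x,y:cv2.resize(im[y:y+60,x:x+80],(400,300),interpolation=cv2.INTER_CUBIC)
cv2.imwrite("pics/crop.png",np.vstack([np.hstack([z(a,240,220),z(a,160,160)]),np.hstack([z(b,210,195),z(b,185,148)])]))
E
```

```text
(no output)
```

View pics/crop.png

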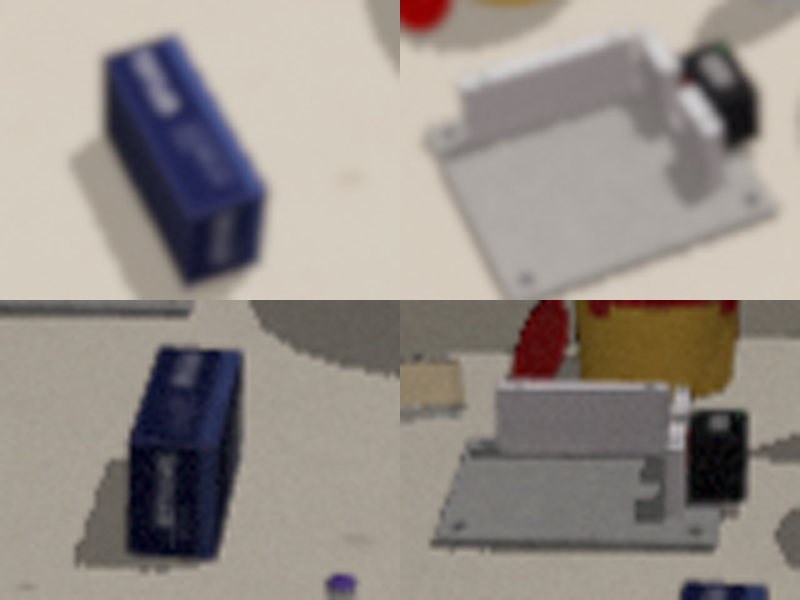

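```bash
cat > h.py <<'E'
import numpy as np
from rig import imaging
def ray(n,p,z,m=None):
    m=m or imaging.camera_model(n);T=m["T"];u=np.array([(p[0]-m["cx"])/m["fx"],(p[1]-m["cy"])/m["fy"]])
    if n=="wrist":
        r=np.linalg.norm(u);d=np.r_[u/r*np.sin(r),np.cos(r)] if r>0 else np.array([0,0,1.])
    else: d=np.r_[u,1]
    d=T[:3,:3]@d;o=T[:3,3];return (o+d*(z-o[2])/d[2])[:2]
def pix(n,P,m=None):
    m=m or imaging.camera_model(n);T=m["T"];c=T[:3,:3].T@(np.asarray(P)-T[:3,3]);
    k=c[:2]/c[2]
    if n=="wrist": r=np.linalg.norm(c[:2]);k=c[:2]/r*np.arctan2(r,c[2])
    return k*[m["fx"],m["fy"]]+[m["cx"],m["cy"]]
E
python3 - <<'E'
from h import *
np.set_printoptions(precision=4,suppress=True)
f=lambda n,L,z:np.array([ray(n,p,z) for p in L])
for n,L in (("scene",[(261,231.4),(275,227.4),(293,257),(278,264)]),("side",[(242,204.6),(258.4,205),(253,224),(236,223)])):
    q=f(n,L,.066);print(n,q.tolist(),q.mean(0)); d=(q[2]+q[3]-q[0]-q[1])/2;print(np.linalg.norm(d),np.degrees(np.arctan2(d[1],d[0])))
print(f("scene",[(166,187),(182,220),(235,202.4)],.01));print(f("side",[(199,176),(191.4,197.4),(248,197.6)],.01))
print("bottle foot",f("scene",[(237,158)],0),f("side",[(279,177)],0))
print("vials",f("scene",[(328,289),(340,272)],0),"dish",f("scene",[(322,225)],0), "strip",f("scene",[(304,335)],0))
E
```

```text
scene [[0.5190606772135664, -0.08652526916635372], [0.557547333872316, -0.10096205592800134], [0.5231799265611757, -0.20422491958840522], [0.4794776111705817, -0.194892586484458]] [ 0.5198 -0.1467]
0.11208925685619392 -109.26107663289041
side [[0.5189846277170667, -0.08659634719809572], [0.5621088791430708, -0.09739884517378927], [0.5223956876681991, -0.20617800571937406], [0.48218838612583403, -0.1927899452993066]] [ 0.5214 -0.1457]
0.11409095089917318 -109.59079284903534
[[0.4446 0.2994]
 [0.4032 0.1395]
 [0.5703 0.0932]]
[[0.4453 0.3014]
 [0.4008 0.1177]
 [0.5733 0.084 ]]
bottle foot [[0.7258 0.2756]] [[0.7265 0.268 ]]
vials [[ 0.5573 -0.3023]
 [ 0.6211 -0.2888]] dish [[ 0.7116 -0.145 ]] strip [[ 0.4214 -0.3471]]
```

Emit:
{"op": "drive_tool", "data": {
  "deltas": "87 361 -439 30 -1.583;87 361 -439 30 -1.583;87 361 -439 30 -1.583;87 361 -439 30 -1.583;87 361 -439 30 -1.583;87 361 -439 30 -1.583;87 361 -439 30 -1.583;87 361 -439 30 -1.583;87 361 -439 30 -1.583;87 361 -439 30 -1.583;87 361 -439 30 -1.583;87 361 -439 30 -1.583"
}}

```text
time_s: 1.3
position: [0.5029, 0.1668, 0.2527]
tcp_rot: [[0.239, 0.971, 0.002], [0.971, -0.239, -0.001], [-0.0, 0.003, -1.0]]
force: [0.3, 0.3, -0.4]
opening: 0.995
grasp_force: 0.0
```

```bash
python3 - <<'E'
from h import *
from rig import bot
import cv2
s=bot.read_state();print(s["time_s"],s["position"],s["tcp_rot"][:,1])
m=imaging.camera_model("wrist");im=imaging.capture("wrist");cv2.imwrite("pics/w1.png",cv2.resize(im[:,:,::-1],(800,600),interpolation=cv2.INTER_CUBIC))
np.save("m1.npy",m,allow_pickle=True);print(m)
E
```

```text
1.3 [0.50286456 0.16681423 0.25266702] [ 0.9709774  -0.23915807  0.00251264]
{'fx': 297.3186396354542, 'fy': 297.3186396354542, 'cx': 255.7993648944677, 'cy': 192.99605270383958, 'T': array([[ 0.97108326, -0.23003148, -0.06389699,  0.52004295],
       [-0.23873255, -0.93336002, -0.26804074,  0.23883437],
       [ 0.00201891,  0.27554417, -0.96128629,  0.41458099],
       [ 0.        ,  0.        ,  0.        ,  1.        ]])}
```

View pics/w1.png

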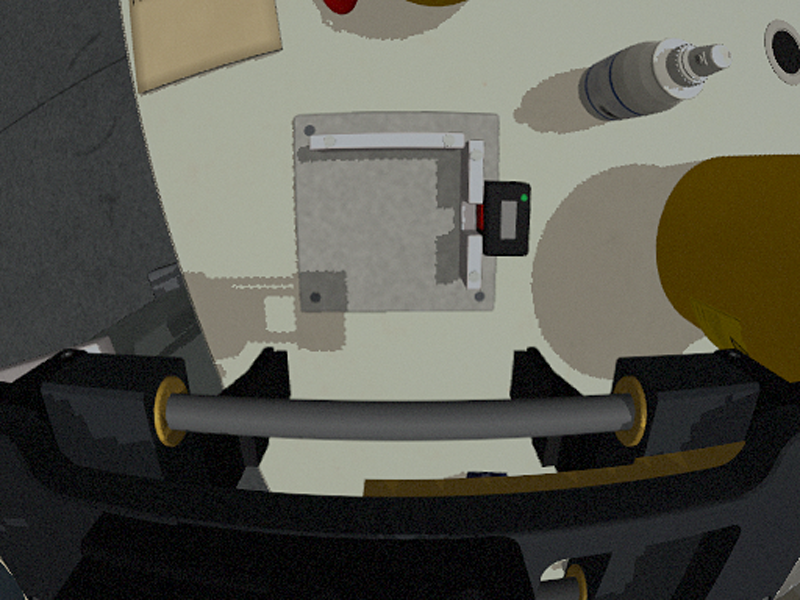

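```bash
python3 - <<'E'
from h import *
np.set_printoptions(precision=4,suppress=True)
m=np.load("m1.npy",allow_pickle=True).item()
f=lambda L,z:np.array([ray("wrist",np.array(p)/1.5625,z,m) for p in L])
q=f([(293,115),(498,114),(495,311),(300,311)],.01);print(q,q.mean(0))
e=(q[1]+q[2]-q[0]-q[3])/2;g=(q[0]+q[1]-q[2]-q[3])/2
print(np.linalg.norm(e),np.linalg.norm(g),np.degrees(np.arctan2(e[1],e[0])),np.degrees(np.arctan2(-g[0],g[1])))
s=f([(312,150),(465,148),(469,233),(468,290),(470,150)],.06);print(s)
print("bin",ray("scene",(295,180),0),ray("side",(330,199),0),ray("side",(303,192),0),ray("side",(358,194),0))
a=np.arctan2(e[1],e[0]);R=np.array([[np.cos(a),-np.sin(a)],[np.sin(a),np.cos(a)]]);print("stops in station",(s-q.mean(0))@R)
E
```

```text
[[0.4434 0.3119]
 [0.6163 0.2699]
 [0.5766 0.0961]
 [0.4014 0.1393]] [0.5094 0.2043]
0.17913822067182072 0.17793659327002648 -13.747086846804029 -13.274981178019232
[[0.4604 0.2721]
 [0.5732 0.2453]
 [0.5617 0.1807]
 [0.5515 0.1363]
 [0.5766 0.243 ]]
bin [0.7971 0.0517] [0.8329 0.0478] [0.7664 0.119 ] [0.9398 0.0697]
stops in station [[-0.0637  0.0542]
 [ 0.0522  0.055 ]
 [ 0.0563 -0.0105]
 [ 0.057  -0.0561]
 [ 0.056   0.0536]]
```

Emit:
{"op": "drive_tool", "data": {
  "deltas": "87 9 -348 -83 -0.098;87 9 -348 -83 -0.098;87 9 -348 -83 -0.098;87 9 -348 -83 -0.098;87 9 -348 -83 -0.098;87 9 -348 -83 -0.098;87 9 -348 -83 -0.098;87 9 -348 -83 -0.098;87 9 -348 -83 -0.098"
}}

```text
time_s: 2.25
position: [0.5081, -0.1785, 0.1687]
tcp_rot: [[0.331, 0.944, -0.002], [0.944, -0.331, 0.001], [0.001, -0.002, -1.0]]
force: [0.6, 1.8, -0.4]
opening: 0.997
grasp_force: 0.0
```

```bash
python3 - <<'E'
from h import *
from rig import bot
import cv2
s=bot.read_state();print(s["time_s"],s["position"],s["tcp_rot"][:,1])
m=imaging.camera_model("wrist");im=imaging.capture("wrist");cv2.imwrite("pics/w2.png",cv2.resize(im[:,:,::-1],(800,600),interpolation=cv2.INTER_CUBIC))
np.save("m2.npy",m,allow_pickle=True)
E
```

```text
2.25 [ 0.50811199 -0.17845985  0.16869443] [ 0.94375947 -0.33062755 -0.00186497]
```

View pics/w2.png

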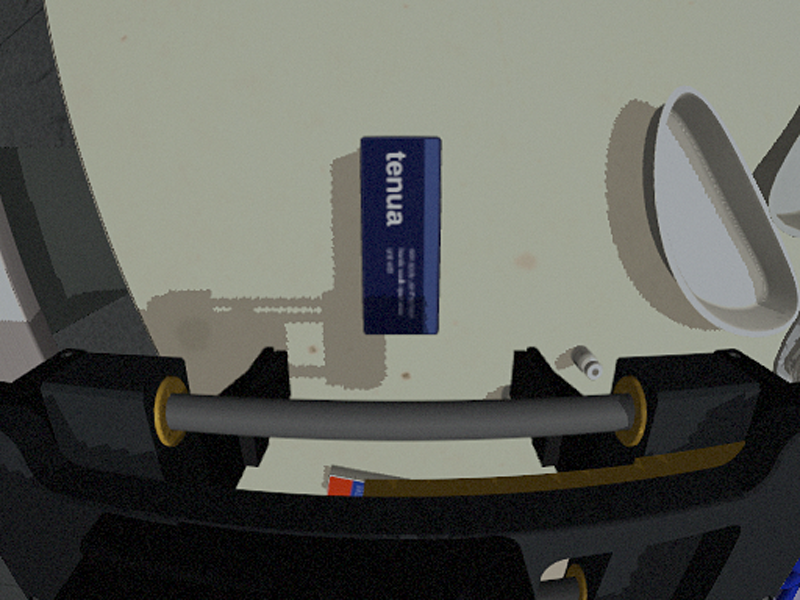

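```bash
python3 - <<'E'
from h import *
np.set_printoptions(precision=4,suppress=True)
m=np.load("m2.npy",allow_pickle=True).item()
f=lambda L,z:np.array([ray("wrist",np.array(p)/1.5625,z,m) for p in L])
q=f([(361,137),(440,137),(439,333),(363,333)],.066);c=q.mean(0)
d=(q[0]+q[1]-q[2]-q[3])/2;w=(q[1]+q[2]-q[0]-q[3])/2
print(q,c,np.linalg.norm(d),np.linalg.norm(w),np.degrees(np.arctan2(d[1],d[0])),np.degrees(np.arctan2(w[1],w[0])))
print("grip",c-34*d/np.linalg.norm(d)/1000, "vial",f([(592,375),(575,352)],0.02))
E
```

```text
[[ 0.5185 -0.0822]
 [ 0.5603 -0.0968]
 [ 0.5232 -0.2066]
 [ 0.4797 -0.1914]] [ 0.5204 -0.1442] 0.11580796929468132 0.04520015055743432 70.88745310321217 -19.254083977140283
grip [ 0.5093 -0.1764] vial [[ 0.625  -0.2983]
 [ 0.6151 -0.2736]]
```

Emit:
{"op": "drive_tool", "data": {
  "deltas": "87 1 2 -50 0;87 1 2 -95 0;87 1 2 -130 0;87 1 2 -155 0;87 1 2 -155 0;40 1 2 -155 0;40 1 2 -155 0;40 1 2 -155 0;40 1 2 -155 0;40 1 2 -155 0;40 1 2 -155 0;40 1 2 -155 0"
}}

```text
time_s: 3.5
position: [0.5097, -0.1758, 0.0149]
tcp_rot: [[0.328, 0.945, 0.0], [0.945, -0.328, -0.0], [-0.0, 0.0, -1.0]]
force: [-1.0, 0.3, 3.9]
opening: 0.526
grasp_force: 30.0
```

Emit:
{"op": "drive_tool", "data": {
  "deltas": "40 0 0 40 0;40 0 0 80 0;40 0 0 110 0;40 0 0 110 0;40 0 0 110 0"
}}

```text
time_s: 4.0
position: [0.5096, -0.1756, 0.1248]
tcp_rot: [[0.328, 0.945, 0.001], [0.945, -0.328, -0.0], [-0.0, 0.001, -1.0]]
force: [-0.8, 0.2, -1.7]
opening: 0.523
grasp_force: 30.0
```

```bash
python3 - <<'E'
from h import *
import cv2
a=imaging.capture("scene");b=imaging.capture("side")
z=lambda im,x,y:cv2.resize(im[y:y+140,x:x+140,::-1],(400,400),interpolation=cv2.INTER_CUBIC)
cv2.imwrite("pics/lift.png",np.hstack([z(a,200,140),z(b,180,120)]))
E
```

```text
(no output)
```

View pics/lift.png

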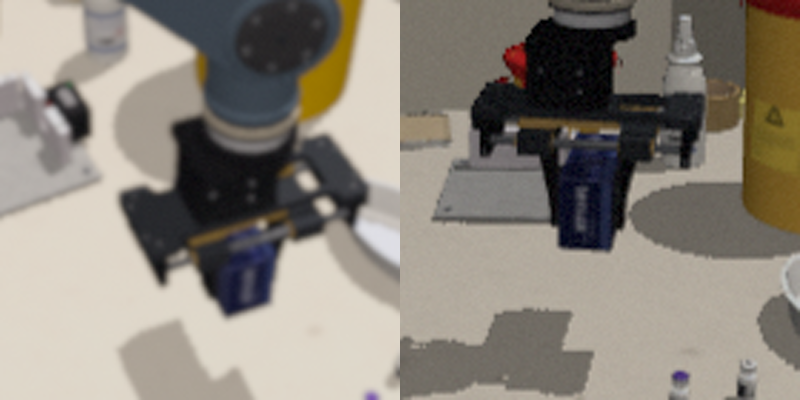

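Emit:
{"op": "drive_tool", "data": {
  "deltas": "40 -12 46 0 0.025;40 -23 93 -20 0.05;40 -35 140 -45 0.075;40 -46 186 -70 0.1;40 -46 186 -100 0.1;40 -46 186 -107 0.1;40 -46 186 -107 0.1"
}}

```text
time_s: 4.8
position: [0.4615, 0.0112, 0.0159]
tcp_rot: [[0.231, 0.973, -0.006], [0.973, -0.231, 0.001], [-0.0, -0.006, -1.0]]
force: [0.8, -0.2, -0.8]
opening: 0.525
grasp_force: 30.0
```

```bash
python3 - <<'E'
from h import *
from rig import bot
import cv2
s=bot.read_state();print(s["position"],s["tcp_rot"][:,1])
m=imaging.camera_model("wrist");im=imaging.capture("wrist");np.save("m3.npy",m,allow_pickle=True)
b=imaging.capture("side")
cv2.imwrite("pics/w3.png",np.hstack([cv2.resize(im[:300,100:412,::-1],(400,400)),cv2.resize(b[140:260,150:270,::-1],(400,400),interpolation=cv2.INTER_CUBIC)]))
E
```

```text
[0.4614932  0.01120915 0.01591638] [ 0.97296111 -0.23088941 -0.00606359]
```

View pics/w3.png

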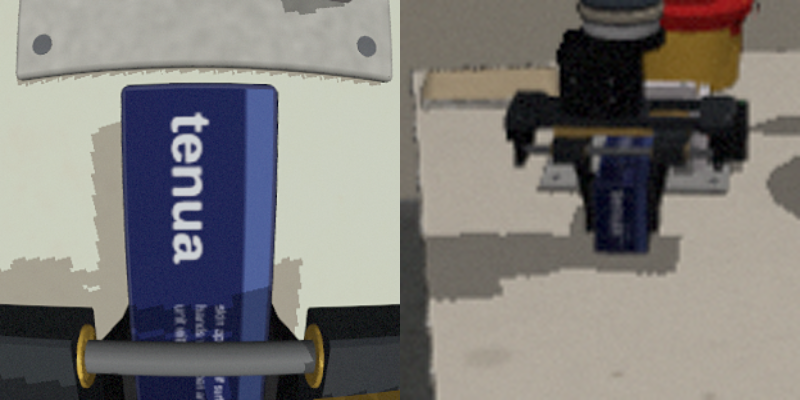

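Emit:
{"op": "drive_tool", "data": {
  "deltas": "40 1 4 3 0;40 2.8 11.7 3 0;40 4 16.5 3 0;40 4.7 19.5 3 0;40 4.7 19.5 3 0"
}}

```text
time_s: 5.4
position: [0.4685, 0.0273, 0.0214]
tcp_rot: [[0.229, 0.974, 0.0], [0.974, -0.229, -0.004], [-0.004, 0.001, -1.0]]
force: [-3.9, -18.3, 3.8]
opening: 0.525
grasp_force: 30.0
```

Emit:
{"op": "drive_tool", "data": {
  "deltas": "40 1.1 4.4 11.4 0;40 2.5 10.2 22 0;40 4.2 17.4 31.9 0;40 6.2 25.7 40.6 0;40 6.2 25.7 40.6 0"
}}

```text
time_s: 5.9
position: [0.4758, 0.057, 0.0625]
tcp_rot: [[0.23, 0.973, 0.003], [0.973, -0.23, -0.0], [0.001, 0.003, -1.0]]
force: [0.5, 0.1, -1.6]
opening: 0.53
grasp_force: 30.0
```

```bash
python3 - <<'E'
from h import *
import cv2
im=imaging.capture("wrist");b=imaging.capture("scene")
cv2.imwrite("pics/w4.png",np.hstack([cv2.resize(im[:300,100:412,::-1],(400,400)),cv2.resize(b[150:270,140:260,::-1],(400,400),interpolation=cv2.INTER_CUBIC)]))
E
```

```text
(no output)
```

View pics/w4.png

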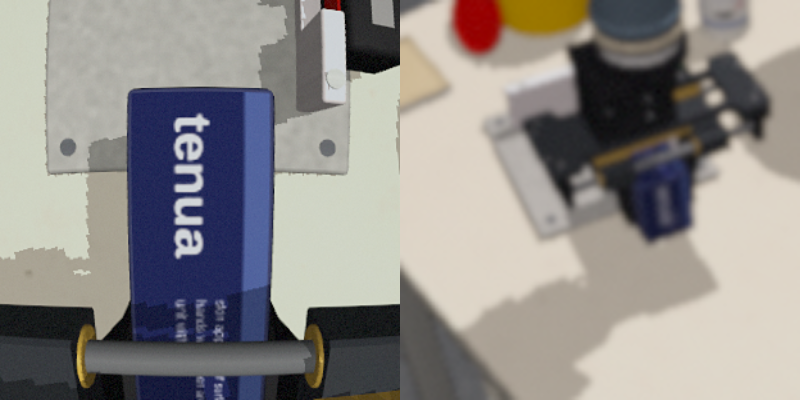

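Emit:
{"op": "drive_tool", "data": {
  "deltas": "40 -10 -42 0 0;40 -19.6 -81.7 0 0;40 -19.6 -81.7 -35 0;40 -19.6 -81.7 -47 0;40 -19.6 -81.7 -47 0;87 -19.6 -81.7 -47 0;87 -19.6 -81.7 -47 0;87 -19.6 -81.7 -47 0;87 -19.6 -81.7 -47 0"
}}

```text
time_s: 6.9
position: [0.4551, -0.0259, 0.0144]
tcp_rot: [[0.231, 0.973, 0.0], [0.973, -0.231, -0.0], [-0.0, 0.0, -1.0]]
force: [0.6, -0.3, -0.5]
opening: 0.807
grasp_force: 0.0
```

Emit:
{"op": "drive_tool", "data": {
  "deltas": "87 0 0 20 0;87 -6.4 -26.7 42 0;87 -6.4 -26.7 42 0;40 -6.4 -26.7 42 0;40 -6.4 -26.7 42 0;40 -6.4 -26.7 42 0;40 -6.4 -26.7 42 0;40 -6.4 -26.7 42 0;40 -6.4 -26.7 42 0;40 -6.4 -26.7 62 0;40 -6.4 -26.7 92 0;40 -6.4 -26.7 122 0"
}}

```text
time_s: 8.1
position: [0.4478, -0.0525, 0.1364]
tcp_rot: [[0.232, 0.973, -0.002], [0.973, -0.232, 0.001], [0.0, -0.002, -1.0]]
force: [0.0, -0.3, -0.2]
opening: 0.522
grasp_force: 30.0
```

Emit:
{"op": "drive_tool", "data": {
  "deltas": "40 0 0 10 0;40 0 0 10 0;40 0 0 10 0"
}}

```text
time_s: 8.4
position: [0.4479, -0.0526, 0.1454]
tcp_rot: [[0.232, 0.973, -0.001], [0.973, -0.232, 0.0], [0.0, -0.001, -1.0]]
force: [0.1, 0.2, -1.3]
opening: 0.522
grasp_force: 30.0
```

```bash
python3 - <<'E'
from h import *
import cv2
im=imaging.capture("wrist");b=imaging.capture("scene")
cv2.imwrite("pics/w5.png",np.hstack([cv2.resize(im[:300,100:412,::-1],(400,400)),cv2.resize(b[150:290,140:280,::-1],(400,400),interpolation=cv2.INTER_CUBIC)]))
E
```

```text
(no output)
```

View pics/w5.png

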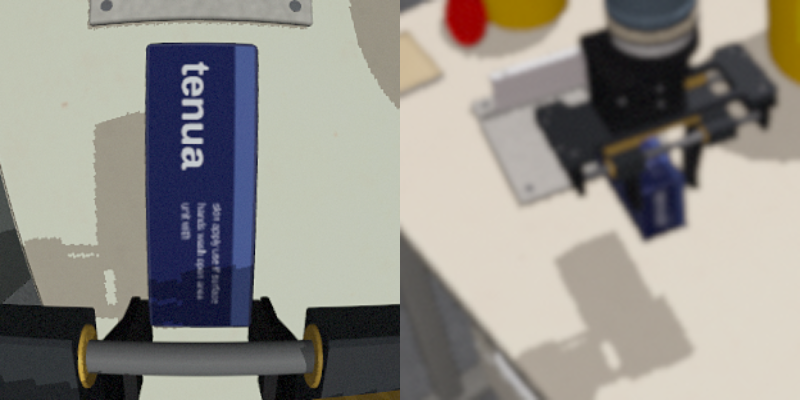

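Emit:
{"op": "drive_tool", "data": {
  "deltas": "40 0 0 -45 0;40 4 15 -75 0;40 9 37 -86 0;40 11.5 48 -86 0;40 13 54 -86 0;40 13.7 57.3 -86 0;40 13.7 57.3 -86 0"
}}

```text
time_s: 9.2
position: [0.4626, 0.0046, 0.0606]
tcp_rot: [[0.231, 0.973, 0.001], [0.973, -0.231, -0.0], [0.0, 0.001, -1.0]]
force: [-0.7, -0.6, -1.4]
opening: 0.519
grasp_force: 30.0
```

Emit:
{"op": "drive_tool", "data": {
  "deltas": "40 1.3 5.4 8 0;40 3 12.6 17 0;40 3 12.6 17 0"
}}

```text
time_s: 9.5
position: [0.4656, 0.0165, 0.079]
tcp_rot: [[0.23, 0.973, 0.002], [0.973, -0.23, -0.002], [-0.001, 0.002, -1.0]]
force: [-2.2, -5.7, 1.8]
opening: 0.518
grasp_force: 30.0
```

```bash
python3 - <<'E'
from h import *
import cv2
im=imaging.capture("wrist");b=imaging.capture("side")
cv2.imwrite("pics/w6.png",np.hstack([cv2.resize(im[:300,100:412,::-1],(400,400)),cv2.resize(b[140:260,150:270,::-1],(400,400),interpolation=cv2.INTER_CUBIC)]))
E
```

```text
(no output)
```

View pics/w6.png

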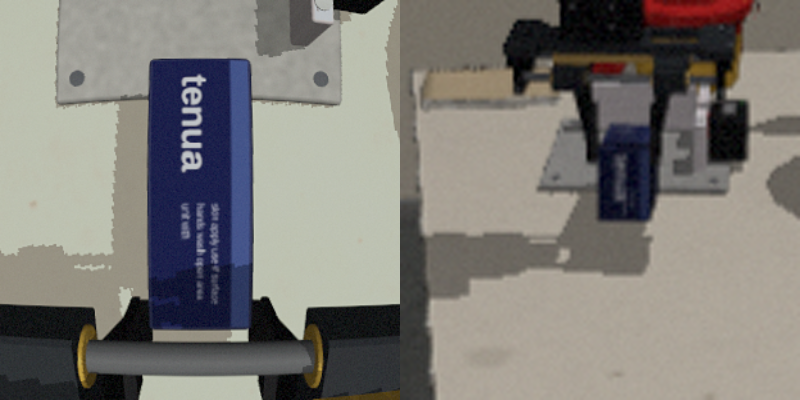

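```bash
cat > tilt.py <<'E'
from h import *
from rig import bot
import cv2
from scipy.optimize import brentq
def tilt():
    s=bot.read_state();m=imaging.camera_model("wrist");im=imaging.capture("wrist").astype(int)
    k=(im[:,:,2]>im[:,:,0]+25)&(im[:,:,2]>im[:,:,1]+20);k=cv2.morphologyEx(k.astype(np.uint8),2,np.ones((3,3)))
    n,l,st,_=cv2.connectedComponentsWithStats(k[:250,180:330]);i=1+st[1:,4].argmax();row=st[i,1]
    u=s["tcp_rot"][:,0];P=s["position"]+[0,0,.005]
    f=lambda t:pix("wrist",P+(.114*np.cos(t)+.0046*np.sin(t))*u+np.array([0,0,.0046*np.cos(t)-.114*np.sin(t)]),m)[1]-row
    ts=np.radians(np.arange(-20,100,2.));v=[f(t) for t in ts]
    R=[round(np.degrees(brentq(f,ts[j],ts[j+1])),1) for j in range(len(ts)-1) if v[j]*v[j+1]<0]
    print("row",row,st[i],"tilt",R,"pos",s["position"],s["force"],s["time_s"])
if __name__=="__main__": tilt()
E
python3 tilt.py
```

```text
row 44 [   35    44    82   203 14713] tilt [np.float64(10.3)] pos [0.46535924 0.01616265 0.07836471] [-1.73267955 -6.70350534  2.40814052] 9.6
```

Emit:
{"op": "drive_tool", "data": {
  "deltas": "40 1.5 6.5 9 0;40 3.3 13.6 17 0;40 5.1 21.3 24.5 0;40 7.2 30.1 31 0;40 9.4 39 37 0;40 11.7 48.6 42 0;40 11.7 48.6 42 0"
}}

```text
time_s: 10.35
position: [0.4775, 0.067, 0.1199]
tcp_rot: [[0.23, 0.973, 0.001], [0.973, -0.23, -0.0], [0.0, 0.001, -1.0]]
force: [-0.8, -2.2, 1.7]
opening: 0.525
grasp_force: 30.0
```

```bash
python3 tilt.py
```

```text
row 91 [  39   91   76  154 7432] tilt [np.float64(41.3)] pos [0.47753581 0.06697723 0.11994084] [-0.79692858 -2.1501638   1.74442532] 10.35
```

Emit:
{"op": "drive_tool", "data": {
  "deltas": "40 2.4 9.9 4 0;40 4.8 19.9 7 0;40 7.2 30.1 9.5 0;40 9.8 40.6 11 0;40 12.3 51 11.2 0;40 14.8 61.7 10.5 0;40 14.8 61.7 10.5 0"
}}

```text
time_s: 11.1
position: [0.4924, 0.1292, 0.1299]
tcp_rot: [[0.23, 0.973, 0.001], [0.973, -0.23, 0.001], [0.001, 0.001, -1.0]]
force: [0.0, -0.1, 6.2]
opening: 0.524
grasp_force: 30.0
```

```bash
python3 tilt.py
```

```text
row 146 [  46  146   68   92 2416] tilt [np.float64(70.6)] pos [0.49240418 0.12918433 0.12985168] [ 0.03963581 -0.08268797  6.17789069] 11.1
```

Emit:
{"op": "drive_tool", "data": {
  "deltas": "40 2.5 10.5 -2 0;40 5 20.9 -4.5 0;40 7.5 31.1 -8.5 0;40 9.8 40.8 -12 0;40 9.8 40.8 -13 0;40 9.8 40.8 -13 0"
}}

```text
time_s: 11.75
position: [0.5025, 0.1696, 0.1181]
tcp_rot: [[0.232, 0.973, 0.003], [0.973, -0.232, 0.002], [0.002, 0.002, -1.0]]
force: [-2.4, 0.3, 13.1]
opening: 0.523
grasp_force: 30.0
```

```bash
python3 tilt.py
```

```text
row 237 [ 37 237  77  13 884] tilt [] pos [0.50252686 0.16960173 0.11814997] [-2.39301792  0.33311603 13.07040795] 11.75
```

Emit:
{"op": "drive_tool", "data": {
  "deltas": "40 0 0 1.5 0;87 0 0 1.5 0;87 0 0 1.5 0;87 0 0 1.5 0;87 0 0 15 0;87 0 0 32 0;87 -9 -38 45 0;87 -18.7 -77.8 50 0;87 -18.7 -77.8 50 0;87 -18.7 -77.8 50 0"
}}

```text
time_s: 12.8
position: [0.4828, 0.0899, 0.1666]
tcp_rot: [[0.234, 0.972, -0.0], [0.972, -0.234, 0.001], [0.001, -0.0, -1.0]]
force: [0.6, 0.6, 0.1]
opening: 0.997
grasp_force: 0.0
```

```bash
cat > top.py <<'E'
from h import *
from rig import bot
import cv2
np.set_printoptions(precision=4,suppress=True)
a=np.radians(-13.5);R=np.array([[np.cos(a),-np.sin(a)],[np.sin(a),np.cos(a)]]);c0=np.array([.5094,.2043])
s=bot.read_state();m=imaging.camera_model("wrist");im=imaging.capture("wrist").astype(int)
k=(im[:,:,2]>im[:,:,0]+25)&(im[:,:,2]>im[:,:,1]+20);k=cv2.morphologyEx(k.astype(np.uint8),3,np.ones((5,5)))
n,l,st,_=cv2.connectedComponentsWithStats(k[:250]);i=1+st[1:,4].argmax();print(st[i])
cs,_=cv2.findContours((l==i).astype(np.uint8),0,2);c=max(cs,key=len);h=cv2.approxPolyDP(cv2.convexHull(c),3,True)[:,0]
for p in h: print(p,im[p[1],p[0]],"z.128",(ray("wrist",p,.128,m)-c0)@R*1e3,"z.01",(ray("wrist",p,.01,m)-c0)@R*1e3)
print("tcp",(s["position"][:2]-c0)@R*1e3,s["position"],np.degrees(np.arctan2(s["tcp_rot"][1,1],s["tcp_rot"][0,1])),"cam",(m["T"][:2,3]-c0)@R*1e3,m["T"][2,3])
E
python3 top.py
```

```text
[ 223   91   67   95 5926]
[288  92] [49 49 75] z.128 [ 22.0725 -31.0362] z.01 [ 34.5826 -23.6337]
[287 184] [49 54 81] z.128 [ 22.3974 -94.3859] z.01 [  35.0988 -124.258 ]
[225 184] [22 25 64] z.128 [-20.8917 -94.3716] z.01 [ -33.6615 -124.2351]
[223  93] [34 36 67] z.128 [-21.1839 -31.6795] z.01 [-34.1255 -24.6556]
tcp [   0.8688 -117.4849] [0.4828 0.0899 0.1666] -13.559562438709012 cam [  0.811  -43.6171] 0.3285461492175138
```

Emit:
{"op": "drive_tool", "data": {
  "deltas": "87 6.4 27 0 0;87 12.8 53.5 0 0;87 12.8 53.5 0 0;87 12.8 53.5 -45 0;87 12.8 53.5 -80 0;87 12.8 53.5 -94 0;87 12.8 53.5 -94 0;40 12.8 53.5 -94 0;40 12.8 53.5 -94 0;40 12.8 53.5 -94 0;40 12.8 53.5 -94 0;40 12.8 53.5 -94 0"
}}

```text
time_s: 14.05
position: [0.496, 0.1439, 0.0733]
tcp_rot: [[0.232, 0.973, 0.001], [0.973, -0.232, 0.0], [0.0, 0.001, -1.0]]
force: [-0.2, -0.8, 0.6]
opening: 0.631
grasp_force: 0.0
```

Emit:
{"op": "drive_tool", "data": {
  "deltas": "40 0 0 0 0;40 0 0 0 0"
}}

```text
time_s: 14.25
position: [0.4958, 0.1439, 0.073]
tcp_rot: [[0.232, 0.973, 0.001], [0.973, -0.232, -0.0], [0.0, 0.001, -1.0]]
force: [-0.3, -0.3, 3.4]
opening: 0.525
grasp_force: 30.0
```

Emit:
{"op": "drive_tool", "data": {
  "deltas": "40 11 17.5 1 0;40 22 35 1 0;40 33 52.5 1 0;40 43.5 69.8 1 0;40 43.5 69.8 1 0;40 43.5 69.8 1 0"
}}

```text
time_s: 14.85
position: [0.5383, 0.2136, 0.0732]
tcp_rot: [[0.231, 0.973, -0.002], [0.973, -0.231, -0.001], [-0.001, -0.001, -1.0]]
force: [-0.8, -0.2, -0.6]
opening: 0.525
grasp_force: 30.0
```

Emit:
{"op": "drive_tool", "data": {
  "deltas": "40 0 0 -2 0;40 0.7 2.9 -2 0;40 1.4 5.8 -2 0;40 1.9 7.8 -2 0;40 1.9 7.8 -2 0"
}}

```text
time_s: 15.35
position: [0.5408, 0.2198, 0.073]
tcp_rot: [[0.232, 0.973, 0.0], [0.973, -0.232, -0.001], [-0.001, 0.0, -1.0]]
force: [-1.2, -2.2, 7.0]
opening: 0.53
grasp_force: 30.0
```

Emit:
{"op": "drive_tool", "data": {
  "deltas": "40 0.4 1.5 0 0;40 0.6 2.5 0 0;40 0.6 2.5 0 0"
}}

```text
time_s: 15.65
position: [0.5412, 0.2209, 0.0731]
tcp_rot: [[0.232, 0.973, -0.001], [0.973, -0.232, -0.004], [-0.004, 0.0, -1.0]]
force: [-1.4, -7.3, 9.5]
opening: 0.525
grasp_force: 30.0
```

Emit:
{"op": "drive_tool", "data": {
  "deltas": "40 1.9 -0.5 0 0;40 3.9 -0.9 0 0;40 5.4 -1.3 0 0;40 6.8 -1.6 0 0;40 6.8 -1.6 0 0"
}}

```text
time_s: 16.15
position: [0.5439, 0.2202, 0.0732]
tcp_rot: [[0.232, 0.973, -0.009], [0.973, -0.232, -0.003], [-0.005, -0.008, -1.0]]
force: [-8.0, -3.6, 15.2]
opening: 0.528
grasp_force: 30.0
```

Emit:
{"op": "drive_tool", "data": {
  "deltas": "40 1 -0.2 0.8 0;40 1.9 -0.5 1.2 0;40 1.9 -0.5 1.2 0;40 1.9 -0.5 1.2 0"
}}

```text
time_s: 16.55
position: [0.5463, 0.2196, 0.0732]
tcp_rot: [[0.232, 0.973, -0.008], [0.973, -0.232, -0.003], [-0.005, -0.007, -1.0]]
force: [-5.9, -2.9, 7.9]
opening: 0.53
grasp_force: 30.0
```

```bash
python3 top.py; python3 - <<'E'
from rig import bot,imaging
from h import *
import cv2
for n in ("scene","side"):
    im=imaging.capture(n).astype(int);k=((im[:,:,2]>im[:,:,0]+25)&(im[:,:,2]>im[:,:,1]+15)).astype(np.uint8)
    r=k[130:230,150:280];c,l,st,ce=cv2.connectedComponentsWithStats(r)
    print(n,[(s[:5]+[150,130,0,0,0]).tolist() for s in st[1:] if s[4]>15])
    P=[];a=np.radians(-13.5)
    for x,y in((9,-11),(55,-11),(55,55),(9,55)):
        for z in(.01,.128): P.append(pix(n,[.5094+x/1e3*np.cos(a)-y/1e3*np.sin(a),.2043+x/1e3*np.sin(a)+y/1e3*np.cos(a),z]).round(0).tolist())
    print(P)
E
```

```text
[ 200  178  113   72 4408]
[290 178] [ 5  8 32] z.128 [45.0851 72.9865] z.01 [58.2042 45.0763]
[310 221] [13 18 44] z.128 [53.5727 55.8682] z.01 [76.0691  9.0453]
[310 249] [40 44 63] z.128 [54.4241 43.6109] z.01 [ 77.8612 -16.7543]
[201 248] [37 42 67] z.128 [10.2244 43.8145] z.01 [-15.1716 -16.3256]
[200 223] [43 44 78] z.128 [10.5629 54.8112] z.01 [-14.4592   6.8204]
[212 204] [ 2 13 34] z.128 [15.7196 62.714 ] z.01 [-3.6051 23.4545]
[232 193] [ 0  0 26] z.128 [23.4996 67.1169] z.01 [12.7704 32.7219]
tcp [32.2885 23.5319] [0.5463 0.2196 0.0732] -13.432587640942378 cam [33.2108 98.2485] 0.23480404092607113
scene [[198, 156, 14, 11, 102]]
[[203.0, 194.0], [199.0, 166.0], [216.0, 190.0], [213.0, 161.0], [208.0, 178.0], [205.0, 150.0], [195.0, 182.0], [191.0, 154.0]]
side []
[[224.0, 186.0], [224.0, 152.0], [238.0, 186.0], [238.0, 152.0], [239.0, 179.0], [239.0, 146.0], [225.0, 179.0], [225.0, 146.0]]
```

Emit:
{"op": "drive_tool", "data": {
  "deltas": "40 1.2 0.7 0 0;40 2.2 1.5 0 0;40 2.2 1.5 0 0;40 2.2 1.5 0 0"
}}

```text
time_s: 17.1
position: [0.5464, 0.2197, 0.0733]
tcp_rot: [[0.232, 0.973, -0.013], [0.973, -0.232, -0.005], [-0.008, -0.011, -1.0]]
force: [-7.9, -7.9, 11.8]
opening: 0.524
grasp_force: 30.0
```

Emit:
{"op": "drive_tool", "data": {
  "deltas": "40 1 -0.2 0 0;40 2 -0.5 0 0;40 2.9 -0.6 0 0;40 2.9 -0.6 0 0;40 2.9 -0.6 0 0"
}}

```text
time_s: 17.6
position: [0.5465, 0.2197, 0.0734]
tcp_rot: [[0.232, 0.973, -0.018], [0.973, -0.232, -0.005], [-0.009, -0.016, -1.0]]
force: [-13.7, -5.8, 16.6]
opening: 0.526
grasp_force: 30.0
```

Emit:
{"op": "drive_tool", "data": {
  "deltas": "40 0.2 0.8 0.4 0;40 0.3 1.4 0.8 0;40 0.3 1.4 0.8 0;40 0.3 1.4 0.8 0;40 0.3 1.4 0.8 0;40 0.3 1.4 0.8 0;40 0.3 1.4 0.8 0"
}}

```text
time_s: 18.3
position: [0.5465, 0.2198, 0.0735]
tcp_rot: [[0.232, 0.973, -0.019], [0.973, -0.232, -0.007], [-0.011, -0.017, -1.0]]
force: [-12.2, -9.1, 13.6]
opening: 0.528
grasp_force: 30.0
```

```bash
python3 top.py
```

```text
[ 200  179  113   71 4635]
[312 223] [13 21 42] z.128 [55.1331 55.6443] z.01 [77.45    7.0584]
[311 249] [ 5 13 35] z.128 [55.5664 44.207 ] z.01 [ 78.3629 -17.0444]
[201 249] [44 47 76] z.128 [10.8556 43.7009] z.01 [-15.8596 -18.1109]
[200 222] [28 30 57] z.128 [11.2664 55.6553] z.01 [-14.9939   7.0815]
[222 181] [ 0  0 27] z.128 [20.5675 72.2722] z.01 [ 4.607  42.0996]
[290 179] [12 23 48] z.128 [45.8033 73.2054] z.01 [57.7885 44.0662]
tcp [32.4951 23.7124] [0.5465 0.2198 0.0735] -13.40274914735871 cam [34.9803 99.519 ] 0.23455787571729964
```

```bash
python3 -c "
from rig import bot
print(bot.hand_in()); s=bot.read_state(); print(s['time_s'],s['force'])"
```

```text
the job is handed in; nothing more can be done
None
the job is handed in; nothing more can be done
```

I handed the job in at about 18 s, and no verdict came back. The carton was standing on its end on the plate, still gripped, and my last readings put the push at about 10 N towards the far stop and 12 N towards the side stop; friction takes up part of that. I saw no contact with the other things on the desk.

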